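# Hook a reversible grill plate on its rod and turn it over

### The arm

A 7-joint arm with a two-finger parallel gripper is mounted at the origin on a cart in front of the work surface, level with it; the furniture and walls round the work are solid. World frame = base frame: x ahead of the robot, y to its left, z up, the work surface at z = 0. Lengths are in m, angles in rad, forces in N, time in s.
With the tool pointing down it reaches from about 0.35 to 0.9 m from the base axis. Payload 19.9 kg.
Tool frame: the origin (TCP) lies at the very end of the fingers, on their centre line; the grasp point (between the pads) lies 19 mm behind it; z points along the fingers, y is the line along which they close (so a half turn about z gives the same grasp; the last joint's range is limited). The gripper opens to 94 mm and grips with 3 to 60 N. Pads are 16 mm wide; open, the fingers measure 119 mm over their backs; the gripper's body (75 mm by 177 mm) begins 78 mm behind the grasp point.
Start: joints at [1.151, 0.417, -0.01, 1.614, 0.005, 1.111, -0.053], TCP at [0.231, -0.581, 0.205] pointing down, gripper open.
Joint ranges: [-2.81, 2.81], [-0.39, 2.02], [-1.27, 1.25], [0.06, 2.57], [-1.19, 4.33], [0.19, 2], [-2.82, 2.82]. Speed limits (rad/s): [1.89, 1.89, 2.39, 2.39, 3.01, 3.01, 3.01].

### API

Orientations are given as a rotation vector (axis times angle).
In Python, from rig import bot gives the robot as it stands.
- The arm moves only by the shell command python3 -m handwheel 'ROWS' [FORCE]. ROWS is a JSON object of lists of equal length, an entry for each row: "grip": the finger opening in mm, from 0 to 94; "slide": the shift along the tool's x, y, z each as a share of 0.4 m, from -1 to 1, a list of three; "angular": the turn, a rotation vector about the tool's x, y, z each as a share of pi/2 rad, from -1 to 1, a list of three. In form: {"grip": [grip, ...], "slide": [[tx, ty, tz], ...], "angular": [[rx, ry, rz], ...]}. A call has 1 to 10 rows; each row shifts and turns the commanded pose from where the row before left it, along the tool's axes as they then stand; what a row does not reach is not made up. A row lasts 1/10 s, in which the tool goes at most 50 mm and 8.59 degrees, less where a joint would pass 70% of its speed; a pose out of reach is approached as far as the arm can. A call with a number of a shift or a turn outside -1 to 1 is refused whole. A call with a gripper value outside its range is refused whole. The fingers move at their own pace and stop on an object; FORCE is the grip in N (left out, the last holds). Time passes only in rows, so rows that do not move let the fingers close. It gives the time, the measured TCP pose, the force, the opening and the grip force at its end, in the units of the state.
- bot.read_state(): the state, without advancing time (a new reading comes with each control period).
- bot.read_camera(name): name is "side" or "top"; returns a dict with "image" (400x640x3 uint8, red, green, blue), "mtx" (3x3 intrinsics, pixels), "origin" and "attitude" of the camera in the world. Camera axes: x right, y up, looking along -z (the intrinsics and any distortion apply to the point x, -y, -z); pixel columns grow to the right and rows downward; lengths in m; the calibration is good to about 2 mm. A picture is of the moment at which its call begins. There is no depth.
- bot.close_job(): hands the job in; it is judged then, once.
The state is a dict: "time_s": time; "qpos": joint angles; "qd": joint speeds; "effort": joint torques, N m; "eef_pos": TCP position; "tcp_rot": TCP orientation; "force": force on the tool from outside, world axes, zero at the start; "torque": the same for the moment, N m; "finger_gap": finger opening in m; "grasp_force": force on a finger pad.
Only numpy, scipy, OpenCV 4.12 (cv2) and the standard library are available. Lean on these libraries where they do the work, as an engineer would, in place of code of your own. Each camera call takes 0.05 s, during which the arm holds its last target. There are 200 camera calls.

### The job

Get the table grill ready with the ribbed side of its plate up: take the spice jar out of the left half of the frame and stand it upright on the worktop clear of the frame, and push the plate, which lies smooth side up on the right half, along the runners until both its open hooks are fully on the cross rod. Then tip the plate over the rod like a page of a book, guiding it all the way down so that it does not slam, until it lies flat on the left half, ribbed side up, with both hooks still fully on the rod. Leave the other things on the worktop where they are.

Things in the scene. Friction and masses are not known exactly. Their poses are not given: they have to be found in the camera images.
- grill_frame: Fixed steel table-grill frame. Origin on the worktop under the middle of the cross rod. y axis: along the runners, from the right half (y < 0, plate at start) to the left half (y > 0); x: along the rod, away from the robot; z up. Two beams 10 mm wide at x = +-38 (66 clear between, open below to the worktop and at both ends), y -165..135, z 30..50, four thin legs near the ends.
- rod (a point): Middle of the cross rod, 70 mm above the worktop; axes parallel to the frame's. Round, 8 mm diameter, along the frame's x, free for 144 mm between two posts of 12 mm diameter and 80 mm height at x = +-78, joined to the beams by bars at z 34..46.
- right_end (a point): Middle between the right ends of the right runners, level with their tops. They stand on the beams, 10 mm wide at x = +-38, y = -165 to -20 mm, top 60 mm above the worktop; the plate slides on them.
- left_end (a point): Middle between the left ends of the left runners, level with their tops. They stand on the beams, 10 mm wide at x = +-38, y = 30 to 135 mm, top 65 mm above the worktop.
- grill_plate: Loose dark steel plate, 0.36 to 0.6 kg. Slab 100 (x) x 110 (y) x 10 mm (z), origin at its centre. +z: out of the smooth face, up at the start. On the -z face seven ribs along x, 5 mm high, at y -42..42. Lying on either half its origin is 70 mm above the worktop (ribs on right runners, or turned over with smooth face on left runners). Hooks on its +y edge, which faces the rod.
- plain_edge (a point): Middle of the plate's plain edge, opposite the hooks: at y = -55 mm, mid-thickness, axes as the plate's; 119 mm from the rod's axis when hooked. Between the beams it is free underneath down to the worktop. The hooked plate turns freely about the rod, its weight keeps it on, and it does not stay upright by itself.
- hook_front (a point): In the slot of the C-shaped hook at x = -26 mm of the plate (nearer the robot at start): where the rod's axis lies when fully hooked, y = 64, z = 0; axes as the plate's. Hook 14 mm wide, jaws 20 high overall, slot 12 high, mouth to +y, jaw tips at y = 78, slot bottom at y = 60.
- hook_back (a point): The same point in the like hook at x = +26 mm of the plate.
- spice_jar: Loose spice jar with a white cap, round, 47 diameter, 98 high, 0.08 to 0.16 kg; origin at the centre of its underside, z up. It stands on the worktop between the beams of the frame's left half. Level free worktop lies right and left of the frame, from world x = 0.38 m; left of about y = 0.04 m begins the sink's draining board, a little higher; wall cabinets hang beyond x = 0.6 m, 0.46 m up.
- kitchen_timer: Bystander: small black timer lying on the worktop between the beams under the plate, 34 x 46 x 27 high; origin at the centre of its underside.
- stick_lighter: Bystander: upright lighter with a spotted sleeve, 27 diameter, 96 high, behind the frame's right half; origin at the centre of its underside.
- beaker: Bystander: small clear glass, 46 diameter, 57 high, behind the rod's far post; origin at the centre of its underside.
- mug: Bystander: white mug with red inside, 87 diameter, with handle 120, 96 high, behind the frame's left half; origin at the centre of its underside.
- tea_spoon: Bystander: small steel teaspoon lying flat right of the frame, 130 (x) x 26 x 11 high; origin at the centre of its underside.
There are look-alikes about, which are no part of the job. Of the things that look like the spice_jar, take the one that is nearest to the robot's base at the start.

How it is judged:
On the way:
1. both hooks fully on the rod, the plate still lying smooth side up on the right half (y of hook_front in the frame of rod between -0.006 and 0.006 m and z of hook_front in the frame of rod between -0.006 and 0.006 m and y of hook_back in the frame of rod between -0.006 and 0.006 m and z of hook_back in the frame of rod between -0.006 and 0.006 m and angle between grill_plate's own z axis and vertical below 0.15 rad), for 0.2 s.
At the end, for the whole second after the job is handed in: The plate lies at rest on the left half, ribbed side up and flat within 8 degrees, both hooks on the rod (rod axis within 8 mm of its seat along the slot and 6 mm across it); the spice jar stands upright (within 7 degrees) at rest on the worktop, wholly outside the frame (y of hook_front in the frame of rod between -0.008 and 0.008 m and z of hook_front in the frame of rod between -0.006 and 0.006 m and y of hook_back in the frame of rod between -0.008 and 0.008 m and z of hook_back in the frame of rod between -0.006 and 0.006 m and angle between grill_plate's own z axis and vertical above 3 rad and y of grill_plate in the frame of grill_frame above 0.05 m and linear speed of each of grill_plate, spice_jar below 0.02 m/s and angle between spice_jar's own z axis and vertical below 0.12 rad and height (world z) of spice_jar between -0.012 and 0.012 m and (x of spice_jar in the frame of grill_frame above 0.11 m or x of spice_jar in the frame of grill_frame below -0.11 m or y of spice_jar in the frame of grill_frame above 0.16 m or y of spice_jar in the frame of grill_frame below -0.19 m or (x of spice_jar in the frame of grill_frame above 0.068 m and y of spice_jar in the frame of grill_frame above 0.03 m) or (x of spice_jar in the frame of grill_frame below -0.068 m and y of spice_jar in the frame of grill_frame above 0.03 m) or (x of spice_jar in the frame of grill_frame above 0.068 m and y of spice_jar in the frame of grill_frame below -0.03 m) or (x of spice_jar in the frame of grill_frame below -0.068 m and y of spice_jar in the frame of grill_frame below -0.03 m))); the robot touches nothing.
It fails at once if the plate swings or slams faster than 10 rad/s (as after a free fall of about 25 degrees) (angular speed of grill_plate above 10 rad/s).
It fails at once if a bystander is shifted by more than 25 mm (distance of any of kitchen_timer, stick_lighter, beaker, mug, tea_spoon from where it was at the start of the episode above 0.025 m).
It fails at once if a standing bystander is tipped by more than 25 degrees (angle between any of stick_lighter, beaker, mug's own z axis and vertical above 0.44 rad).
It also fails if it takes over 72 s, if anything falls off the work surface, if the arm or the gripper's body presses on something with over 40 N, if the wrist force passes 120 N, or if a joint passes its speed limit or range.

## Working session

There is one attempt and no reset: what is moved stays moved. The work goes in short steps, Python scripts to look and compute and a shell command to move; the robot and the scene stay as the last step left them, time stands still between calls to the robot, and variables do not carry over. Pictures are saved under pics/ and viewed, at most 10 in all, crops included, and the job is handed in when it is done.

```bash
ls; mkdir -p pics
python3 - <<'E'
from rig import bot
import cv2,numpy as np
for n in("top","side"):
    c=bot.read_camera(n);cv2.imwrite(f"pics/{n}0.png",c["image"][:,:,::-1]);print(n,c["mtx"],c["origin"],c["attitude"],[k for k in c])
print(bot.read_state())
E
```

```text
pics
top [[485.73248809   0.         319.32931339]
 [  0.         485.73248809 195.60915335]
 [  0.           0.           1.        ]] [ 0.40789874 -0.25723647  1.20059737] [ 0.08506814 -0.10618969 -1.56442568] ['image', 'mtx', 'origin', 'attitude']
side [[368.3640169    0.         319.93517465]
 [  0.         368.3640169  203.43149246]
 [  0.           0.           1.        ]] [ 0.60313673 -1.0551624   0.47039462] [1.1277332  0.05896955 0.080847  ] ['image', 'mtx', 'origin', 'attitude']
{'time_s': 0.1, 'qpos': array([ 1.15050868,  0.41789112, -0.0102932 ,  1.61408761,  0.00469664,
        1.11068895, -0.0529834 ]), 'qd': array([ 0.00133247, -0.00222313,  0.00092443, -0.00103221, -0.00019419,
       -0.00037494,  0.00168438]), 'effort': array([ 4.64946133e-04, -8.52586198e+01,  6.39738478e-01, -4.26688278e+01,
       -4.88986995e-02,  1.63572561e-02,  7.59789032e-05]), 'eef_pos': array([ 0.23098787, -0.58040181,  0.20491343]), 'tcp_rot': array([-3.08441691e+00, -5.91278366e-01,  4.39958649e-04]), 'force': array([-1.17576485,  0.74969655,  0.02167204]), 'torque': array([ 0.04621191, -0.01728034, -0.00286232]), 'grasp_force': 0.0, 'finger_gap': 0.09420691632565863}
```

View pics/top0.png

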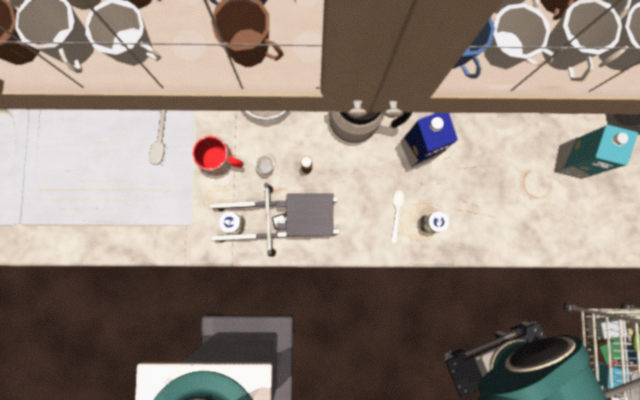

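View pics/side0.png

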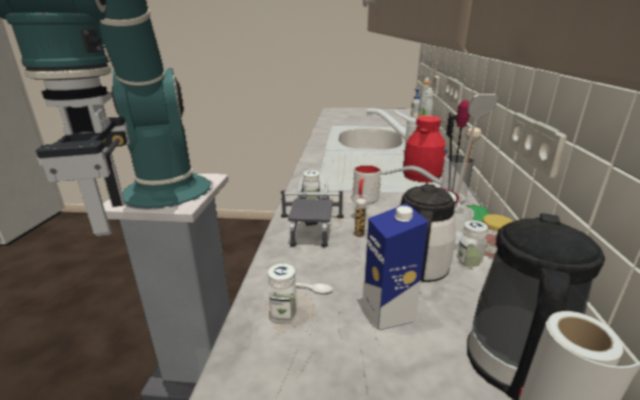

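Top view: the frame is at about (270,220) and the plate at (310,214). There are two or three jars with white caps: A in the frame's left half at top (230,223), side (311,180); B right of the spoon at top (436,222), side (282,292); and a third at side (475,240) by the wall. A fits, since it stands between the beams. I'll check the distances and look at a crop.

```bash
cat > h.py <<'E'
import numpy as np,cv2
from rig import bot
from scipy.spatial.transform import Rotation as R
def cam(n):
    c=bot.read_camera(n); return c
def ray(c,u,v):
    K=c["mtx"]; d=np.array([(u-K[0,2])/K[0,0],-(v-K[1,2])/K[1,1],-1.])
    return np.array(c["origin"]),R.from_rotvec(c["attitude"]).apply(d)
def onz(c,u,v,z):
    o,d=ray(c,u,v); return o+d*(z-o[2])/d[2]
def proj(c,p):
    q=R.from_rotvec(c["attitude"]).inv().apply(np.array(p)-c["origin"]);K=c["mtx"]
    return K[0,0]*q[0]/-q[2]+K[0,2],K[1,1]*-q[1]/-q[2]+K[1,2]
def pose():
    s=bot.read_state(); return s["eef_pos"],R.from_rotvec(s["tcp_rot"]).as_matrix(),s
def save(c,name,x0,y0,x1,y1,k):
    cv2.imwrite(name,cv2.resize(c["image"][y0:y1,x0:x1,::-1],None,fx=k,fy=k,interpolation=cv2.INTER_CUBIC))
E
python3 - <<'E'
from h import *
c=cam("top")
print("jarA",onz(c,230,222,.098),"jarB",onz(c,437,222,.098))
print("base px",proj(c,[0,0,0]))
print("posts",onz(c,268,188,.08),onz(c,271,252,.08))
g=cv2.cvtColor(c["image"],cv2.COLOR_RGB2GRAY)
m=((g<110)*255).astype(np.uint8);m[:,:284]=0;m[:,345:]=0;m[:188]=0;m[245:]=0
cs,_=cv2.findContours(m,0,2);k=max(cs,key=cv2.contourArea);r=cv2.minAreaRect(k);print(r,onz(c,*r[0],.075),[onz(c,*p,.075)[:2].round(4) for p in cv2.boxPoints(r)])
p,M,s=pose();print(p,M.round(3))
save(c,"pics/crop.png",200,120,350,260,5)
E
```

```text
jarA [ 0.48166696 -0.06960175  0.098     ] jarB [ 0.48370235 -0.54032925  0.098     ]
base px (np.float64(202.00585560811942), np.float64(430.00802957620544))
posts [ 0.56237672 -0.15266156  0.08      ] [ 0.4145635  -0.16191716  0.08      ]
((294.0276184082031, 235.33103942871094), (1.8270007371902466, 13.951641082763672), 85.2363510131836) [ 0.45302655 -0.21402782  0.075     ] [array([ 0.4537, -0.1978]), array([ 0.4565, -0.2299]), array([ 0.4523, -0.2303]), array([ 0.4495, -0.1982])]
[ 0.23102851 -0.58043955  0.20498937] [[ 0.929  0.37  -0.   ]
 [ 0.37  -0.929  0.001]
 [-0.    -0.001 -1.   ]]
```

View pics/crop.png

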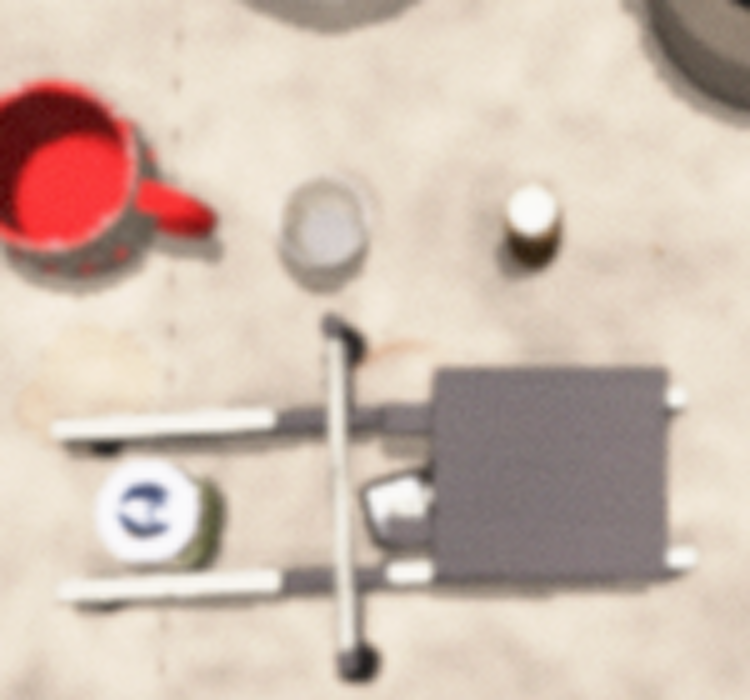

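The crop shows jar A's white cap at crop (150,510), standing between the left beams. It is about 0.49 m from the base and jar B about 0.72 m, so A is the one. The plate sits at about crop (550,473), yawed about 3° against the frame.

```bash
cat >> h.py <<'E'
def go(*targets):
    "world TCP targets -> shift in tool axes, share of 0.4"
    p,M,s=pose()
    print("tcp",p.round(4),"M",M.round(3).tolist(),"F",s["force"].round(1),"gap",round(s["finger_gap"],4),"t",round(s["time_s"],2))
    for t in targets: d=M.T@(np.array(t)-p); print("mm",(d*1000).round(1),"share",(d/.4).round(3))
E
python3 - <<'E'
from h import *
c=cam("top")
pts={'LFl':(212,238.4,.065),'LFr':(256,236.4,.065),'LBl':(211,206.2,.065),'LBr':(254.4,204,.065),'RF':(338,231.6,.06),'RB':(337,199.6,.06)}
for k,v in pts.items(): print(k,onz(c,*v)[:2].round(4))
for k,v in {'p1':(286.6,193.6),'p2':(333.2,193.6),'p3':(333,235.6),'p4':(286.6,236)}.items(): print(k,onz(c,*v,.075)[:2].round(4))
hsv=cv2.cvtColor(c["image"],cv2.COLOR_RGB2HSV)
m=((hsv[...,1]<40)&(hsv[...,2]>200)).astype(np.uint8)*255
s=m[208:234,216:246].copy();cs,_=cv2.findContours(s,0,2);k=max(cs,key=cv2.contourArea);(x,y),r=cv2.minEnclosingCircle(k);print("cap",x+216,y+208,r,onz(c,x+216,y+208,.098))
E
python3 -m handwheel '{"grip":[94,94,94],"slide":[[0,0,-0.06],[0,0,-0.06],[0,0,0]],"angular":[[0,0,0.07],[0,0,0.07],[0,0,0.064]]}' 10
```

```text
LFl [ 0.4456 -0.0232]
LFr [ 0.4506 -0.1252]
LBl [ 0.5207 -0.0186]
LBr [ 0.5264 -0.12  ]
RF [ 0.4628 -0.3165]
RB [ 0.5383 -0.3142]
p1 [ 0.5501 -0.1958]
p2 [ 0.5507 -0.3046]
p3 [ 0.4528 -0.3041]
p4 [ 0.4514 -0.1969]
cap 230.5 223.0 17.614013671875 [ 0.47940447 -0.07079015  0.098     ]
time_s: 0.5
eef_pos: [0.2315, -0.5818, 0.2565]
tcp_rot: [3.137, 0.084, 0.003]
force: [0.2, -0.7, 0.8]
finger_gap: 0.0942
grasp_force: 0.0
```

```bash
python3 -c "
from h import *
go([.4795,-.071,.2],[.4795,-.071,.055])"
```

```text
tcp [ 0.2315 -0.5818  0.2565] M [[0.999, 0.054, 0.002], [0.054, -0.999, -0.004], [0.001, 0.004, -1.0]] F [ 0.2 -0.7  0.8] gap 0.0942 t 0.5
mm [ 275.  -496.9   55.1] share [ 0.687 -1.242  0.138]
mm [ 274.7 -497.5  200. ] share [ 0.687 -1.244  0.5  ]
```

```bash
python3 -m handwheel '{"grip":[94,94,94,94,94,94,94,94,94,94],"slide":[[0.05,-0.09,0],[0.05,-0.09,0],[0.05,-0.09,0],[0.05,-0.09,0],[0.05,-0.09,0],[0.05,-0.09,0.02],[0.05,-0.09,0.02],[0.05,-0.09,0.02],[0.05,-0.09,0.02],[0.05,-0.09,0.02]],"angular":[[0,0,0],[0,0,0],[0,0,0],[0,0,0],[0,0,0],[0,0,0],[0,0,0],[0,0,0],[0,0,0],[0,0,0]]}'
python3 -c "
from h import *
go([.4795,-.071,.2],[.4795,-.071,.055])"
```

```text
time_s: 1.5
eef_pos: [0.4102, -0.208, 0.2133]
tcp_rot: [3.14, 0.091, 0.0]
force: [1.6, -0.3, -0.2]
finger_gap: 0.0942
grasp_force: 0.0
tcp [ 0.4102 -0.208   0.2133] M [[0.998, 0.058, 0.0], [0.058, -0.998, -0.0], [0.0, 0.0, -1.0]] F [ 1.6 -0.3 -0.2] gap 0.0942 t 1.5
mm [  77.2 -132.8   13.3] share [ 0.193 -0.332  0.033]
mm [  77.1 -132.8  158.3] share [ 0.193 -0.332  0.396]
```

```bash
python3 -m handwheel '{"grip":[94,94,94,94,94,94,94,94,94,94],"slide":[[0.05,-0.09,0],[0.05,-0.09,0],[0.045,-0.08,0],[0.043,-0.077,0],[0,0,0.02],[0,0,0],[0,0,0],[0,0,0],[0,0,0],[0,0,0]],"angular":[[0,0,0],[0,0,0],[0,0,0],[0,0,0],[0,0,0],[0,0,0],[0,0,0],[0,0,0],[0,0,0],[0,0,0]]}'
python3 - <<'E'
from h import *
go([.4795,-.071,.055])
c=cam("top");save(c,"pics/j1.png",180,120,380,270,4)
c=cam("side");save(c,"pics/j1s.png",240,130,400,260,4)
E
```

```text
time_s: 2.5
eef_pos: [0.4769, -0.0711, 0.2056]
tcp_rot: [3.14, 0.09, 0.0]
force: [-0.5, 0.2, -0.4]
finger_gap: 0.0942
grasp_force: 0.0
tcp [ 0.4769 -0.0711  0.2056] M [[0.998, 0.058, 0.0], [0.058, -0.998, -0.0], [0.0, 0.0, -1.0]] F [-0.5  0.2 -0.4] gap 0.0942 t 2.5
mm [  2.6   0.  150.6] share [0.006 0.    0.377]
```

View pics/j1s.png

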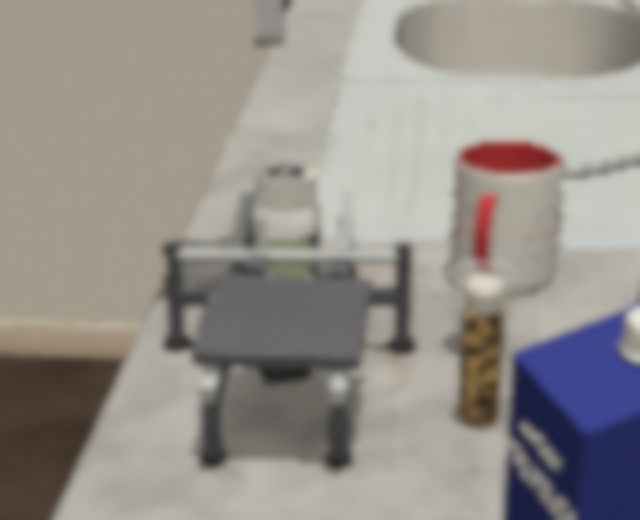

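The side crop shows the fingertip at crop (268,35) above jar A (cap at crop (287,172)), and the plate lying on the right runners short of the rod.

Run:
```python
from h import *
c=cam("side");o,d=ray(c,311.7,172.5)
print(o+d*(-.071-o[1])/d[1])
```

```text
[ 0.48371501 -0.071       0.09965329]
```

```bash
python3 -m handwheel '{"grip":[94,94,94,94,94,94,40,40,40,40],"slide":[[0.011,0,0.08],[0,0,0.08],[0,0,0.08],[0,0,0.08],[0,0,0.055],[0,0,0],[0,0,0],[0,0,0],[0,0,0],[0,0,0]],"angular":[[0,0,0],[0,0,0],[0,0,0],[0,0,0],[0,0,0],[0,0,0],[0,0,0],[0,0,0],[0,0,0],[0,0,0]]}' 15
python3 -c "
from h import *
go([.45,-.65,.2])"
```

```text
time_s: 3.65
eef_pos: [0.4818, -0.0706, 0.0563]
tcp_rot: [3.14, 0.091, 0.002]
force: [1.3, -0.5, 0.3]
finger_gap: 0.0653
grasp_force: 0.0
tcp [ 0.4818 -0.0706  0.0563] M [[0.998, 0.058, 0.001], [0.058, -0.998, -0.0], [0.001, 0.0, -1.0]] F [ 1.3 -0.5  0.3] gap 0.0653 t 3.65
mm [ -65.3  576.6 -143.6] share [-0.163  1.442 -0.359]
```

```bash
python3 -m handwheel '{"grip":[40,40,40,40,40,40,40,40,40,40],"slide":[[0,0,0],[0,0,0],[0,0,0],[0,0,0],[0,0,-0.05],[0,0,-0.08],[0,0,-0.08],[0,0,-0.08],[0,0,-0.07],[0,0,0]],"angular":[[0,0,0],[0,0,0],[0,0,0],[0,0,0],[0,0,0],[0,0,0],[0,0,0],[0,0,0],[0,0,0],[0,0,0]]}' 15
python3 -c "
from h import *
go([.45,-.65,.2])"
```

```text
time_s: 4.65
eef_pos: [0.4829, -0.0706, 0.2026]
tcp_rot: [3.139, 0.091, 0.007]
force: [-0.1, 0.7, -2.1]
finger_gap: 0.0474
grasp_force: 14.8
tcp [ 0.4829 -0.0706  0.2026] M [[0.998, 0.058, 0.005], [0.058, -0.998, -0.001], [0.005, 0.001, -1.0]] F [-0.1  0.7 -2.1] gap 0.0474 t 4.65
mm [-66.6 576.5   3.1] share [-0.166  1.441  0.008]
```

```bash
python3 -m handwheel '{"grip":[40,40,40,40,40,40,40,40,40,40],"slide":[[0,0.05,0],[-0.01,0.09,0],[-0.01,0.09,0],[-0.01,0.09,0],[-0.01,0.09,0],[-0.01,0.09,0],[-0.01,0.09,0],[-0.01,0.09,0],[-0.01,0.09,0],[-0.01,0.09,0]],"angular":[[0,0,0],[0,0,0],[0,0,0],[0,0,0],[0,0,0],[0,0,0],[0,0,0],[0,0,0],[0,0,0],[0,0,0]]}'
python3 -m handwheel '{"grip":[40,40,40,40,40,40,40,40,40,40],"slide":[[-0.01,0.09,0],[-0.01,0.09,0],[-0.01,0.09,0],[-0.01,0.09,0],[-0.01,0.08,0],[-0.01,0.06,0],[-0.01,0.05,0],[0,0.03,0],[0,0,0],[0,0,0]],"angular":[[0,0,0],[0,0,0],[0,0,0],[0,0,0],[0,0,0],[0,0,0],[0,0,0],[0,0,0],[0,0,0],[0,0,0]]}'
python3 -c "
from h import *
go([.45,-.65,.0570])"
```

```text
time_s: 5.65
eef_pos: [0.4648, -0.4172, 0.1982]
tcp_rot: [-3.139, -0.092, 0.002]
force: [0.3, 0.6, -1.3]
finger_gap: 0.0473
grasp_force: 14.8
time_s: 6.65
eef_pos: [0.4511, -0.6484, 0.1981]
tcp_rot: [-3.139, -0.092, 0.001]
force: [0.4, 0.8, -1.0]
finger_gap: 0.0472
grasp_force: 14.8
tcp [ 0.4511 -0.6484  0.1981] M [[0.998, 0.058, -0.001], [0.058, -0.998, 0.001], [-0.001, -0.001, -1.0]] F [ 0.4  0.8 -1. ] gap 0.0472 t 6.65
mm [ -1.1   1.7 141.1] share [-0.003  0.004  0.353]
```

```bash
python3 -m handwheel '{"grip":[40,40,40,40,40,40,40,40,40,40],"slide":[[0,0,0.05],[0,0,0.08],[0,0,0.08],[0,0,0.07],[0,0,0.04],[0,0,0.01],[0,0,0.01],[0,0,0.01],[0,0,0.004],[0,0,0]],"angular":[[0,0,0],[0,0,0],[0,0,0],[0,0,0],[0,0,0],[0,0,0],[0,0,0],[0,0,0],[0,0,0],[0,0,0]]}'
```

```text
time_s: 7.65
eef_pos: [0.4512, -0.6493, 0.0583]
tcp_rot: [3.14, 0.092, 0.0]
force: [-0.7, -0.5, -0.6]
finger_gap: 0.0472
grasp_force: 14.8
```

```bash
python3 -m handwheel '{"grip":[40,40,40,40,40,70,94,94,94,94],"slide":[[0,0,0.003],[0,0,0.003],[0,0,0],[0,0,0],[0,0,0],[0,0,0],[0,0,0],[0,0,0],[0,0,0],[0,0,0]],"angular":[[0,0,0],[0,0,0],[0,0,0],[0,0,0],[0,0,0],[0,0,0],[0,0,0],[0,0,0],[0,0,0],[0,0,0]]}'
python3 -m handwheel '{"grip":[94,94,94,94,94,94,94],"slide":[[0,0,-0.03],[0,0,-0.07],[0,0,-0.1],[0,0,-0.1],[0,0,-0.1],[0,0,0],[0,0,0]],"angular":[[0,0,0],[0,0,0],[0,0,0],[0,0,0],[0,0,0],[0,0,0],[0,0,0]]}'
python3 -c "
from h import *
go([.502,-.36,.13])
c=cam('side');cv2.imwrite('pics/s2.png',c['image'][:,:,::-1])"
```

```text
time_s: 8.65
eef_pos: [0.451, -0.6492, 0.0554]
tcp_rot: [-3.14, -0.092, 0.0]
force: [0.2, 0.4, -0.5]
finger_gap: 0.084
grasp_force: 0.0
time_s: 9.35
eef_pos: [0.4513, -0.6495, 0.2172]
tcp_rot: [3.138, 0.092, 0.002]
force: [-0.6, -0.2, -0.7]
finger_gap: 0.0938
grasp_force: 0.0
tcp [ 0.4513 -0.6495  0.2172] M [[0.998, 0.058, 0.001], [0.058, -0.998, -0.002], [0.001, 0.002, -1.0]] F [-0.6 -0.2 -0.7] gap 0.0938 t 9.35
mm [  67.4 -286.2   86.7] share [ 0.168 -0.715  0.217]
```

View pics/s2.png

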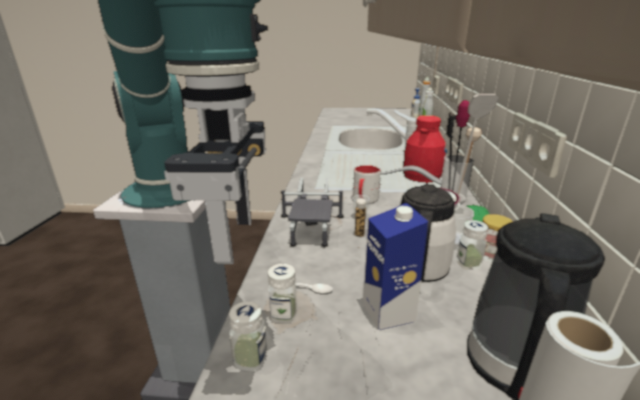

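The jar stands upright at about (249,335), and the plate and bystanders haven't moved. Next is the push.

```bash
python3 -m handwheel '{"grip":[60,40,20,0,0,0,0,0,0,0],"slide":[[0.019,-0.077,0],[0.019,-0.077,0],[0.019,-0.077,0],[0.019,-0.077,0],[0.019,-0.077,0],[0.019,-0.077,0],[0.019,-0.077,0.05],[0.019,-0.077,0.05],[0.018,-0.077,0.05],[0,0,0.05]],"angular":[[0,0,0],[0,0,0],[0,0,0],[0,0,0],[0,0,0],[0,0,0],[0,0,0],[0,0,0],[0,0,0],[0,0,0]]}'
python3 -c "
from h import *
go([.5025,-.345,.064],[.499,-.286,.064])"
```

```text
time_s: 10.4
eef_pos: [0.5038, -0.3634, 0.134]
tcp_rot: [-3.137, -0.1, 0.001]
force: [0.6, -1.4, 0.4]
finger_gap: 0.0174
grasp_force: 0.0
tcp [ 0.5038 -0.3634  0.134 ] M [[0.998, 0.063, -0.001], [0.063, -0.998, 0.003], [-0.001, -0.003, -1.0]] F [ 0.6 -1.4  0.4] gap 0.0174 t 10.4
mm [ -0.1 -18.3  70. ] share [-0.    -0.046  0.175]
mm [  0.2 -77.4  70.2] share [ 0.    -0.193  0.175]
```

Descend, then push about 60 mm of the 77.

```bash
python3 -m handwheel '{"grip":[0,0,0,0,0,0,0,0,0,0],"slide":[[0,0,0.06],[0,0,0.06],[0,0,0.045],[0,0,0],[0,-0.04,0],[0,-0.03,0],[0,-0.025,0],[0,-0.025,0],[0,-0.02,0],[0,-0.01,0]],"angular":[[0,0,0],[0,0,0],[0,0,0],[0,0,0],[0,0,0],[0,0,0],[0,0,0],[0,0,0],[0,0,0],[0,0,0]]}' 20
python3 -c "
from h import *
go([.499,-.286,.064])
c=cam('top');save(c,'pics/p1.png',240,170,350,260,6)"
```

```text
time_s: 11.4
eef_pos: [0.4995, -0.3082, 0.0699]
tcp_rot: [3.139, 0.092, 0.001]
force: [0.2, -3.1, 1.5]
finger_gap: 0.0007
grasp_force: 1.8
tcp [ 0.4995 -0.3082  0.0699] M [[0.998, 0.059, 0.001], [0.059, -0.998, -0.001], [0.001, 0.001, -1.0]] F [ 0.2 -3.1  1.5] gap 0.0007 t 11.4
mm [  0.8 -22.2   5.9] share [ 0.002 -0.056  0.015]
```

View pics/p1.png

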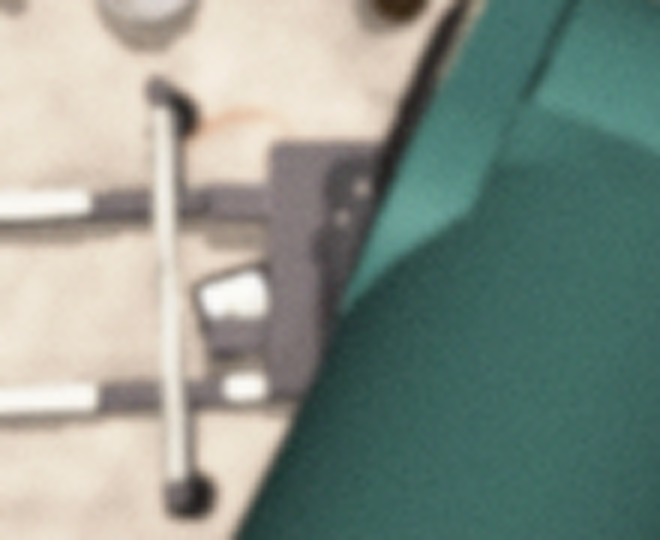

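The crop shows the plate edge at crop x≈270 moving toward the rod at x≈165, with the arm covering the rest. I'll keep pushing and watch the force.

```bash
python3 -m handwheel '{"grip":[0,0,0,0,0,0,0],"slide":[[0,0,0.012],[0,-0.02,0],[0,-0.015,0],[0,-0.01,0],[0,0,0],[0,0,0],[0,0,0]],"angular":[[0,0,0],[0,0,0],[0,0,0],[0,0,0],[0,0,0],[0,0,0],[0,0,0]]}' 20
python3 -c "
from h import *
go([.499,-.286,.064])"
python3 -m handwheel '{"grip":[0,0,0,0],"slide":[[0,-0.008,0],[0,-0.005,0],[0,0,0],[0,0,0]],"angular":[[0,0,0],[0,0,0],[0,0,0],[0,0,0]]}'
```

```text
time_s: 12.15
eef_pos: [0.5002, -0.2979, 0.0676]
tcp_rot: [3.131, 0.084, 0.01]
force: [1.8, -30.1, 19.8]
finger_gap: 0.0006
grasp_force: 17.7
tcp [ 0.5002 -0.2979  0.0676] M [[0.999, 0.054, 0.007], [0.054, -0.999, -0.009], [0.006, 0.01, -1.0]] F [  1.8 -30.1  19.8] gap 0.0006 t 12.15
mm [ -0.6 -11.9   3.5] share [-0.001 -0.03   0.009]
time_s: 12.55
eef_pos: [0.5, -0.2964, 0.0684]
tcp_rot: [3.126, 0.08, 0.013]
force: [0.9, -47.9, 20.6]
finger_gap: 0.0007
grasp_force: 24.0
```

Run:
```python
from h import *
a=cam('top')["image"][170:260,240:350,::-1];b=cam('side')["image"][160:250,260:370,::-1]
cv2.imwrite('pics/p2.png',cv2.resize(np.vstack([a,b])[:, :],None,fx=3.3,fy=3.3,interpolation=cv2.INTER_CUBIC) if 0 else cv2.resize(np.hstack([a,b]),None,fx=3.6,fy=3.6,interpolation=cv2.INTER_CUBIC))
```

```text
(no output)
```

View pics/p2.png

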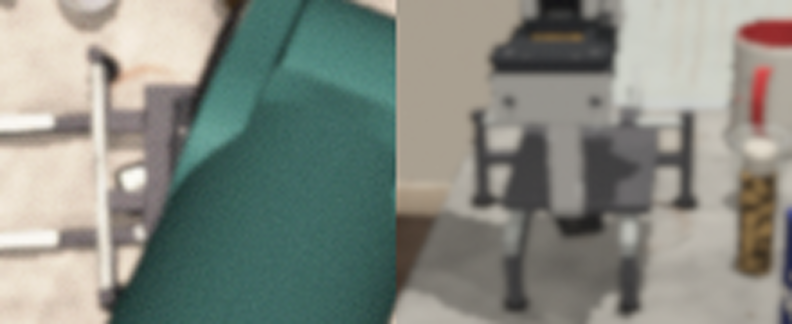

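The plate has advanced, but the hook tips (crop col ~112) are stopped at the rod (col ~104). My downward nudge pressed the plain edge down (20 N), which tipped the hooks up. I'll back off to free it, then push level.

```bash
python3 -m handwheel '{"grip":[0,0,0,0,0],"slide":[[0,0.025,0],[0,0.03,0],[0,0,0],[0,0,0],[0,0,0]],"angular":[[0,0,0],[0,0,0],[0,0,0],[0,0,0],[0,0,0]]}' 20
python3 -c "
from h import *
go([.499,-.286,.068])"
```

```text
time_s: 13.15
eef_pos: [0.4991, -0.3065, 0.0642]
tcp_rot: [-3.139, -0.093, 0.001]
force: [0.1, 0.7, -0.3]
finger_gap: 0.0003
grasp_force: 0.0
tcp [ 0.4991 -0.3065  0.0642] M [[0.998, 0.059, -0.001], [0.059, -0.998, 0.001], [-0.001, -0.001, -1.0]] F [ 0.1  0.7 -0.3] gap 0.0003 t 13.15
mm [  1.1 -20.5  -3.8] share [ 0.003 -0.051 -0.009]
```

```bash
python3 -m handwheel '{"grip":[0,0,0,0,0,0,0],"slide":[[0,-0.015,-0.003],[0,-0.008,0],[0,-0.008,0],[0,-0.008,0],[0,-0.008,0],[0,0,0],[0,0,0]],"angular":[[0,0,0],[0,0,0],[0,0,0],[0,0,0],[0,0,0],[0,0,0],[0,0,0]]}' 20
python3 -c "
from h import *
go([.499,-.286,.068])"
```

```text
time_s: 13.85
eef_pos: [0.4982, -0.2883, 0.0658]
tcp_rot: [-3.14, -0.092, 0.0]
force: [-1.0, -0.9, 1.2]
finger_gap: 0.0005
grasp_force: 0.5
tcp [ 0.4982 -0.2883  0.0658] M [[0.998, 0.059, -0.0], [0.059, -0.998, 0.0], [-0.0, -0.0, -1.0]] F [-1.  -0.9  1.2] gap 0.0005 t 13.85
mm [ 0.9 -2.2 -2.2] share [ 0.002 -0.006 -0.005]
```

It slid on freely. Continue until it meets the seat.

```bash
python3 -m handwheel '{"grip":[0,0,0,0,0],"slide":[[0,-0.006,0],[0,-0.006,0],[0,-0.004,0],[0,0,0],[0,0,0]],"angular":[[0,0,0],[0,0,0],[0,0,0],[0,0,0],[0,0,0]]}' 20
python3 -m handwheel '{"grip":[0,0,0,0,0],"slide":[[0,-0.006,0],[0,-0.004,0],[0,0,0],[0,0,0],[0,0,0]],"angular":[[0,0,0],[0,0,0],[0,0,0],[0,0,0],[0,0,0]]}' 20
```

```text
time_s: 14.35
eef_pos: [0.4979, -0.2834, 0.0662]
tcp_rot: [3.139, 0.09, 0.001]
force: [-0.1, -8.1, 2.0]
finger_gap: 0.0002
grasp_force: 3.8
time_s: 14.85
eef_pos: [0.4981, -0.2819, 0.0669]
tcp_rot: [3.136, 0.088, 0.004]
force: [1.4, -20.8, 4.3]
finger_gap: 0.0005
grasp_force: 8.8
```

```bash
python3 -m handwheel '{"grip":[0,0,0,0,0,0,0,0,0,0],"slide":[[0,0.02,0],[0,0.03,0],[0,0.03,-0.06],[0,0.04,-0.1],[0,0.04,-0.1],[0,0.04,-0.1],[0,0,0],[0,0,0],[0,0,0],[0,0,0]],"angular":[[0,0,0],[0,0,0],[0,0,0],[0,0,0],[0.083,0,0],[0.083,0,0],[0.083,0,0],[0.083,0,0],[0.083,0,0],[0.085,0,0]]}'
python3 -m handwheel '{"grip":[60,60,60],"slide":[[0,0,0],[0,0,0],[0,0,0]],"angular":[[0,0,0],[0,0,0],[0,0,0]]}' 10
python3 - <<'E'
from h import *
go();print(pose()[2]["qpos"].round(2))
c=cam('top');a=c["image"][170:260,200:350,::-1];cv2.imwrite('pics/p3.png',cv2.resize(a,None,fx=5,fy=5,interpolation=cv2.INTER_CUBIC))
E
```

```text
time_s: 15.85
eef_pos: [0.5023, -0.3639, 0.2077]
tcp_rot: [-2.35, -0.069, 0.027]
force: [-0.2, -0.0, 0.7]
finger_gap: 0.0004
grasp_force: 0.0
time_s: 16.15
eef_pos: [0.5031, -0.3626, 0.2084]
tcp_rot: [-2.358, -0.071, 0.027]
force: [0.0, -0.1, 0.3]
finger_gap: 0.0215
grasp_force: 0.0
tcp [ 0.5031 -0.3626  0.2084] M [[0.998, 0.043, -0.041], [0.06, -0.707, 0.704], [0.001, -0.705, -0.709]] F [ 0.  -0.1  0.3] gap 0.0215 t 16.15
[ 0.97  0.82 -0.28  1.18 -0.33  1.74 -0.75]
```

View pics/p3.png

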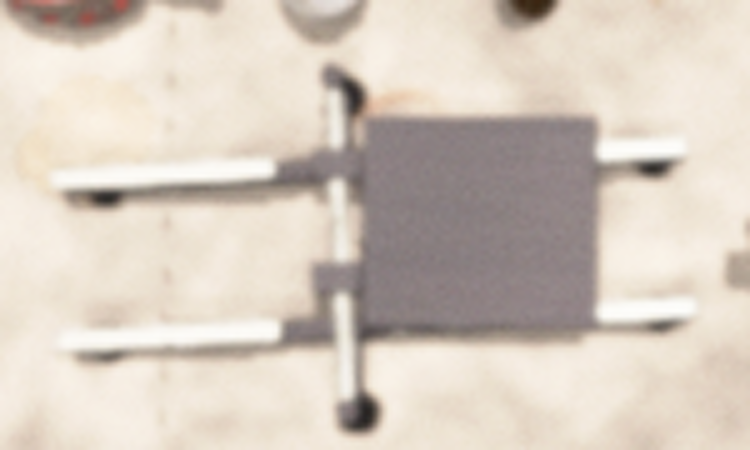

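The top view shows both hooks over the rod, with tips at crop (313,280) and (316,165) against a rod line at about 341–346. That puts the front hook about 15 mm past the axis and the back hook about 12 mm, so the plate is seated with roughly 3° of yaw left. The tool also reaches the 45° tilt.

```bash
cat >> h.py <<'E'
O=np.array([.491,-.1535,.07]);yw=np.radians(3.4)
def F(u,z,x=0.): return O+[x*np.cos(yw)-u*np.sin(yw), x*np.sin(yw)+u*np.cos(yw), z-.07]
def inF(p): d=np.array(p)-O; return np.array([d[0]*np.cos(yw)+d[1]*np.sin(yw),-d[0]*np.sin(yw)+d[1]*np.cos(yw),p[2]])
E
python3 - <<'E'
from h import *
c=cam("top")
print("rod",onz(c,200+341/5,170+165/5,.074),onz(c,200+346/5,170+280/5,.074), "plain edge",onz(c,200+597/5,170+220/5,.075))
p,M,s=pose();print(inF(p).round(4))
go(F(-.150,.13),F(-.150,.0706),F(-.102,.0706))
E
```

```text
rod [ 0.52794246 -0.15313894  0.074     ] [ 0.47439417 -0.15631792  0.074     ] plain edge [ 0.50270768 -0.27247735  0.075     ]
[-0.0003 -0.2094  0.2088]
tcp [ 0.5031 -0.3625  0.2088] M [[0.998, 0.043, -0.041], [0.06, -0.708, 0.704], [0.002, -0.705, -0.709]] F [-0.5 -0.3  0.4] gap 0.0287 t 16.25
mm [ 0.2 13.5 97.8] share [0.001 0.034 0.244]
mm [1.000e-01 5.540e+01 1.399e+02] share [0.    0.139 0.35 ]
mm [1.000e-01 2.140e+01 1.737e+02] share [0.    0.053 0.434]
```

```bash
python3 -m handwheel '{"grip":[32,32,32,32,32,32,32,32,32,32],"slide":[[0,0.009,0.06],[0,0.009,0.065],[0,0.008,0.065],[0,0.008,0.054],[0,0.035,0.035],[0,0.035,0.035],[0,0.035,0.036],[0,0,0],[0,0,0],[0,0,0]],"angular":[[0,0,0],[0,0,0],[0,0,0],[0,0,0],[0,0,0],[0,0,0],[0,0,0],[0,0,0],[0,0,0],[0,0,0]]}' 10
python3 - <<'E'
from h import *
p,M,s=pose();print(inF(p).round(4))
go(F(-.150,.0706),F(-.102,.0706))
# lift arc: contact corner increments in tool axes (y,z) share, theta 0->45 steps 5
th=np.radians(np.arange(0,46,5));P=np.c_[-119*np.cos(th)-5*np.sin(th),119*np.sin(th)-5*np.cos(th)]
d=np.diff(P,axis=0);print(np.c_[d@[-.707,-.707],d@[.707,-.707]].round(1)/1, (np.c_[d@[-.707,-.707],d@[.707,-.707]]/400).round(3))
E
```

```text
time_s: 17.25
eef_pos: [0.4994, -0.304, 0.0698]
tcp_rot: [-2.356, -0.069, 0.027]
force: [0.6, -1.3, 0.2]
finger_gap: 0.032
grasp_force: 0.0
[-0.0005 -0.1508  0.0698]
tcp [ 0.4994 -0.304   0.0698] M [[0.998, 0.042, -0.04], [0.058, -0.706, 0.705], [0.001, -0.707, -0.708]] F [ 0.6 -1.3  0.2] gap 0.032 t 17.25
mm [ 0.5 -1.1 -0. ] share [ 0.001 -0.003 -0.   ]
mm [  0.5 -35.1  33.9] share [ 0.001 -0.088  0.085]
[[ -7.4  -7.3]
 [ -8.   -6.7]
 [ -8.5  -5.9]
 [ -9.   -5.2]
 [ -9.4  -4.4]
 [ -9.8  -3.5]
 [-10.   -2.7]
 [-10.2  -1.8]
 [-10.4  -0.9]] [[-0.018 -0.018]
 [-0.02  -0.017]
 [-0.021 -0.015]
 [-0.023 -0.013]
 [-0.024 -0.011]
 [-0.024 -0.009]
 [-0.025 -0.007]
 [-0.026 -0.004]
 [-0.026 -0.002]]
```

```bash
python3 -m handwheel '{"grip":[32,32,32,32,32,32],"slide":[[0,-0.025,0.024],[0,-0.025,0.024],[0,-0.02,0.02],[0,-0.016,0.016],[0,0,0],[0,0,0]],"angular":[[0,0,0],[0,0,0],[0,0,0],[0,0,0],[0,0,0],[0,0,0]]}' 10
python3 - <<'E'
from h import *
p,M,s=pose();print(inF(p).round(4));go()
c=cam('side')["image"][150:260,240:380,::-1];cv2.imwrite('pics/l1.png',cv2.resize(c,None,fx=5,fy=5,interpolation=cv2.INTER_CUBIC))
E
```

```text
time_s: 17.85
eef_pos: [0.4962, -0.256, 0.0699]
tcp_rot: [-2.356, -0.069, 0.028]
force: [-0.6, -0.1, 0.2]
finger_gap: 0.032
grasp_force: 0.0
[-0.0008 -0.1026  0.0699]
tcp [ 0.4962 -0.256   0.0699] M [[0.998, 0.041, -0.041], [0.058, -0.706, 0.706], [0.0, -0.707, -0.707]] F [-0.6 -0.1  0.2] gap 0.032 t 17.85
```

View pics/l1.png

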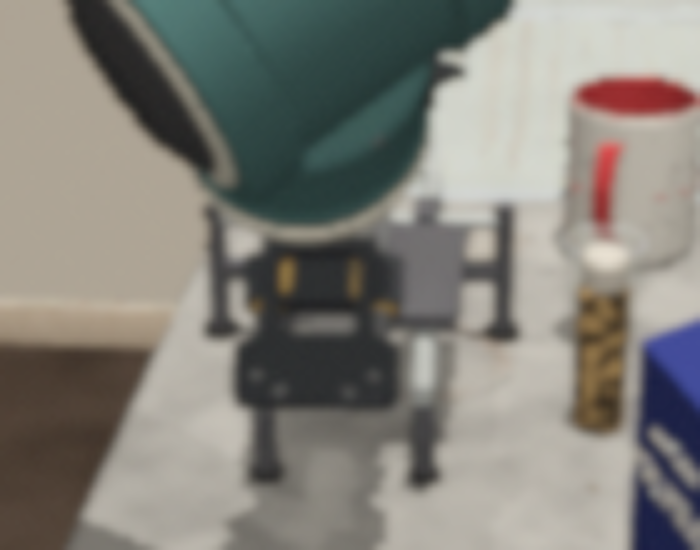

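The gripper is behind the plate's plain edge and hasn't touched it; the view is mostly blocked by the hand. Start the lift and check the force.

```bash
python3 -m handwheel '{"grip":[32,32,32,32,32,32,32,32],"slide":[[0,-0.009,-0.009],[0,-0.009,-0.009],[0,-0.01,-0.008],[0,-0.01,-0.008],[0,-0.011,-0.007],[0,-0.011,-0.007],[0,0,0],[0,0,0]],"angular":[[0,0,0],[0,0,0],[0,0,0],[0,0,0],[0,0,0],[0,0,0],[0,0,0],[0,0,0]]}' 10
python3 - <<'E'
from h import *
p,M,s=pose();print(inF(p).round(4));go()
c=cam('side')["image"][150:260,240:380,::-1];d=cam('top')["image"][170:260,240:350,::-1]
d=cv2.resize(d,(385,315));c=cv2.resize(c,(400,315))
cv2.imwrite('pics/l2.png',np.hstack([c,d]))
E
```

```text
time_s: 18.7
eef_pos: [0.4963, -0.2528, 0.1008]
tcp_rot: [-2.357, -0.068, 0.027]
force: [1.1, -6.0, -0.6]
finger_gap: 0.0319
grasp_force: 2.4
[-0.0006 -0.0995  0.1008]
tcp [ 0.4963 -0.2528  0.1008] M [[0.998, 0.041, -0.04], [0.058, -0.707, 0.705], [0.001, -0.706, -0.708]] F [ 1.1 -6.  -0.6] gap 0.0319 t 18.7
```

View pics/l2.png

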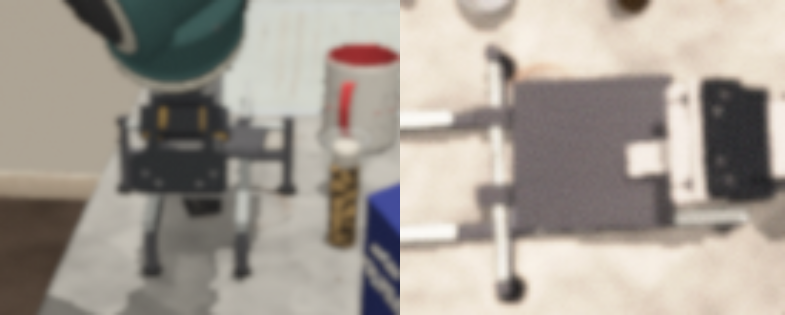

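The top crop shows the plate tilting up with the finger on its plain edge at about crop (645,158), and both hooks still over the rod at x≈497. Continue to 45°.

```bash
python3 -m handwheel '{"grip":[32,32,32,32,32,32,32,32],"slide":[[0,-0.012,-0.007],[0,-0.012,-0.006],[0,-0.012,-0.006],[0,-0.012,-0.005],[0,-0.012,-0.005],[0,-0.012,-0.004],[0,0,0],[0,0,0]],"angular":[[0,0,0],[0,0,0],[0,0,0],[0,0,0],[0,0,0],[0,0,0],[0,0,0],[0,0,0]]}' 10
python3 -m handwheel '{"grip":[32,32,32,32,32,32,32,32],"slide":[[0,-0.013,-0.003],[0,-0.013,-0.003],[0,-0.013,-0.002],[0,-0.013,-0.002],[0,-0.013,-0.001],[0,-0.013,-0.001],[0,0,0],[0,0,0]],"angular":[[0,0,0],[0,0,0],[0,0,0],[0,0,0],[0,0,0],[0,0,0],[0,0,0],[0,0,0]]}' 10
python3 - <<'E'
from h import *
p,M,s=pose();f=inF(p);print(f.round(4))
n=M[:,1];print("lower tip rel rod",(inF(p+n*.016)).round(4))
E
```

```text
time_s: 19.6
eef_pos: [0.4954, -0.2411, 0.1299]
tcp_rot: [-2.355, -0.069, 0.029]
force: [1.4, -3.4, -0.2]
finger_gap: 0.032
grasp_force: 1.3
time_s: 20.4
eef_pos: [0.4943, -0.2224, 0.1554]
tcp_rot: [-2.355, -0.069, 0.029]
force: [0.5, -1.7, -1.0]
finger_gap: 0.0318
grasp_force: 0.8
[-0.0008 -0.069   0.1554]
lower tip rel rod [-0.0008 -0.0803  0.1441]
```

```bash
python3 -m handwheel '{"grip":[8,8,8,8,8,8,8],"slide":[[0,0.005,0],[0,0.009,0],[0,0.008,0],[0,0.005,0],[0,0,0],[0,0,0],[0,0,0]],"angular":[[0,0,0],[0,0,0],[0,0,0],[0,0,0],[0,0,0],[0,0,0],[0,0,0]]}' 12
python3 - <<'E'
from h import *
p,M,s=pose();f=inF(p);print(f.round(4)); r=f[1:]-[0,.07];print("R",np.hypot(*r),"ang",np.degrees(np.arctan2(r[1],-r[0])),"tool",np.degrees(np.arctan2(-M[2,2],M[1,2])))
E
```

```text
time_s: 21.1
eef_pos: [0.4947, -0.23, 0.1477]
tcp_rot: [-2.355, -0.069, 0.029]
force: [1.3, -1.1, -1.7]
finger_gap: 0.0102
grasp_force: 12.0
[-0.0008 -0.0766  0.1477]
R 0.10915915035468479 ang 45.41538474714044 tool 45.04457648831808
```

The plate is gripped: gap 10.2 mm, tool aligned with it at 45°. Now turn it rigidly about the rod.

```bash
cat > chk.py <<'E'
from h import *
p,M,s=pose();f=inF(p); r=f[1:]-[0,.07];print(f.round(4),"R",np.hypot(*r).round(4),"ang",np.degrees(np.arctan2(r[1],-r[0])).round(1),"tool",np.degrees(np.arctan2(-M[2,2],M[1,2])).round(1),"x.z",M[2,0].round(3),s["qpos"].round(2),"F",s["force"].round(1),s["torque"].round(1),s["finger_gap"].round(4))
E
python3 -m handwheel '{"grip":[8,8,8,8,8,8,8],"slide":[[0,-0.019,0.0007],[0,-0.019,0.0007],[0,-0.019,0.0007],[0,-0.019,0.0007],[0,-0.019,0.0007],[0,0,0],[0,0,0]],"angular":[[-0.0444,0,0],[-0.0444,0,0],[-0.0444,0,0],[-0.0444,0,0],[-0.0444,0,0],[0,0,0],[0,0,0]]}' 12
python3 chk.py
```

```text
time_s: 21.8
eef_pos: [0.4927, -0.1988, 0.1695]
tcp_rot: [-2.703, -0.08, 0.018]
force: [0.7, -0.7, -2.5]
finger_gap: 0.0098
grasp_force: 12.0Traceback (most recent call last):
  File "chk.py", line 2, in <module>
    p,M,s=pose();f=inF(p); r=f[1:]-[0,.07];print(f.round(4),"R",np.hypot(*r).round(4),"ang",np.degrees(np.arctan2(r[1],-r[0])).round(1),"tool",np.degrees(np.arctan2(-M[2,2],M[1,2])).round(1),"x.z",M[2,0].round(3),s["qpos"].round(2),"F",s["force"].round(1),s["torque"].round(1),s["finger_gap"].round(4))
                                                                                                                                                                                                                                                                                     ^^^^^^^^^^^^^^^^^^^^^
AttributeError: 'float' object has no attribute 'round'
```

```bash
sed -i 's/s\["finger_gap"\].round(4)/s["finger_gap"]/' chk.py
python3 -m handwheel '{"grip":[8,8,8,8,8,8,8,8],"slide":[[0,-0.019,0.0007],[0,-0.019,0.0007],[0,-0.019,0.0007],[0,-0.019,0.0007],[0,-0.019,0.0007],[0,-0.019,0.0007],[0,0,0],[0,0,0]],"angular":[[-0.0444,0,0],[-0.0444,0,0],[-0.0444,0,0],[-0.0444,0,0],[-0.0444,0,0],[-0.0444,0,0],[0,0,0],[0,0,0]]}' 12
python3 chk.py
```

```text
time_s: 22.6
eef_pos: [0.4905, -0.1553, 0.1795]
tcp_rot: [-3.12, -0.09, 0.002]
force: [2.0, -0.3, 3.9]
finger_gap: 0.0098
grasp_force: 12.0
[-0.0006 -0.0018  0.1795] R 0.1095 ang 89.1 tool 88.9 x.z -0.0 [ 0.5   0.27 -0.28  1.9   0.06  0.99 -1.32] F [ 2.  -0.3  3.9] [ 0.4 -0.2 -0.1] 0.009801340505916106
```

```bash
python3 -m handwheel '{"grip":[8,8,8,8,8,8,8,8],"slide":[[0,-0.019,0.0007],[0,-0.019,0.0007],[0,-0.019,0.0007],[0,-0.019,0.0007],[0,-0.019,0.0007],[0,-0.019,0.0007],[0,0,0],[0,0,0]],"angular":[[-0.0444,0,0],[-0.0444,0,0],[-0.0444,0,0],[-0.0444,0,0],[-0.0444,0,0],[-0.0444,0,0],[0,0,0],[0,0,0]]}' 12
python3 chk.py
```

```text
time_s: 23.4
eef_pos: [0.4883, -0.1107, 0.1706]
tcp_rot: [2.742, 0.08, 0.015]
force: [2.0, 5.6, 8.0]
finger_gap: 0.0099
grasp_force: 12.0
[-1.000e-04  4.280e-02  1.706e-01] R 0.1094 ang 113.1 tool 112.8 x.z -0.001 [ 0.14  0.25 -0.28  2.02  0.56  1.   -1.98] F [2.  5.6 8. ] [ 0.6 -0.4  0.2] 0.009927700508685714
```

```bash
python3 -m handwheel '{"grip":[8,8,8,8,8,8,8],"slide":[[0,-0.019,-0.0005],[0,-0.019,0],[0,-0.019,0],[0,-0.019,0],[0,-0.019,0],[0,0,0],[0,0,0]],"angular":[[-0.0444,0,0],[-0.0444,0,0],[-0.0444,0,0],[-0.0444,0,0],[-0.0444,0,0],[0,0,0],[0,0,0]]}' 12
python3 chk.py
```

```text
time_s: 24.1
eef_pos: [0.4855, -0.0791, 0.1507]
tcp_rot: [2.393, 0.069, 0.023]
force: [0.5, 0.0, -4.3]
finger_gap: 0.01
grasp_force: 12.1
[-0.0011  0.0746  0.1507] R 0.1099 ang 132.7 tool 132.8 x.z -0.003 [-0.13  0.4  -0.27  2.04  0.87  1.21 -2.45] F [ 0.5  0.  -4.3] [1.4 0.1 0. ] 0.009992144353382908
```

```bash
python3 -m handwheel '{"grip":[32,32,32,32,32,32,32],"slide":[[0,0.005,0],[0,0.009,0],[0,0.008,0],[0,0.005,0],[0,0,0],[0,0,0],[0,0,0]],"angular":[[0,0,0],[0,0,0],[0,0,0],[0,0,0],[0,0,0],[0,0,0],[0,0,0]]}' 12
python3 chk.py
python3 - <<'E'
from h import *
p,M,s=pose();tip=inF(p-M[:,1]*s["finger_gap"]/2);print("tip",tip.round(4))
a=np.arctan2(-M[2,2],-M[1,2]) ;t=np.array([-np.cos(a),-np.sin(a)]);y=np.array([-np.sin(a),np.cos(a)]);print(np.degrees(a),t,y,M[1:,1])
ph=np.radians(np.arange(47,-2,-4.));P=np.c_[119*np.cos(ph)+5*np.sin(ph),119*np.sin(ph)-5*np.cos(ph)];d=np.diff(P,axis=0)/400
print(np.degrees(ph[0]),P[0],np.c_[d@y,d@t].round(4))
E
```

```text
time_s: 24.8
eef_pos: [0.4863, -0.086, 0.1589]
tcp_rot: [2.392, 0.07, 0.027]
force: [0.9, 0.8, -1.7]
finger_gap: 0.0321
grasp_force: 0.7
[-0.0007  0.0676  0.1589] R 0.1117 ang 127.3 tool 132.9 x.z -0.0 [-0.12  0.39 -0.27  2.04  0.88  1.21 -2.43] F [ 0.9  0.8 -1.7] [ 1. -0.  0.] 0.032062435294272926
tip [-0.0007  0.0794  0.148 ]
47.14292258252745 [-0.6801719  -0.73305265] [-0.73305265  0.6801719 ] [-0.7312143   0.68079528]
47.0 [84.81457336 83.62109869] [[-0.0207  0.0016]
 [-0.0206  0.0031]
 [-0.0203  0.0045]
 [-0.0199  0.0059]
 [-0.0195  0.0073]
 [-0.0189  0.0086]
 [-0.0183  0.0099]
 [-0.0175  0.0112]
 [-0.0167  0.0124]
 [-0.0158  0.0135]
 [-0.0148  0.0146]
 [-0.0138  0.0156]]
```

```bash
python3 -m handwheel '{"grip":[32,32,32,32,32,32,32,32],"slide":[[0,-0.021,0.002],[0,-0.021,0.003],[0,-0.02,0.005],[0,-0.02,0.006],[0,-0.019,0.007],[0,-0.019,0.009],[0,0,0],[0,0,0]],"angular":[[0,0,0],[0,0,0],[0,0,0],[0,0,0],[0,0,0],[0,0,0],[0,0,0],[0,0,0]]}' 12
python3 chk.py
```

```text
time_s: 25.6
eef_pos: [0.4847, -0.0595, 0.1165]
tcp_rot: [2.392, 0.071, 0.027]
force: [-1.1, 3.3, -0.4]
finger_gap: 0.0323
grasp_force: 1.8
[-0.0007  0.0943  0.1165] R 0.1051 ang 153.7 tool 132.9 x.z -0.001 [-0.17  0.47 -0.28  2.04  0.89  1.19 -2.54] F [-1.1  3.3 -0.4] [ 1.6  0.2 -0. ] 0.03229538791878002
```

```bash
python3 -m handwheel '{"grip":[32,32,32,32,32,32,32,32],"slide":[[0,-0.018,0.01],[0,-0.0175,0.011],[0,-0.017,0.012],[0,-0.016,0.0135],[0,-0.015,0.0145],[0,-0.014,0.0155],[0,0,0],[0,0,0]],"angular":[[0,0,0],[0,0,0],[0,0,0],[0,0,0],[0,0,0],[0,0,0],[0,0,0],[0,0,0]]}' 12
python3 chk.py
```

```text
time_s: 26.4
eef_pos: [0.4847, -0.053, 0.0685]
tcp_rot: [2.389, 0.069, 0.028]
force: [-0.3, 0.6, 10.5]
finger_gap: 0.0323
grasp_force: 9.1
[-0.0004  0.1007  0.0685] R 0.1007 ang -179.1 tool 133.0 x.z 0.001 [-0.2   0.57 -0.26  2.05  0.94  1.14 -2.64] F [-0.3  0.6 10.5] [-1.2 -0.1  0. ] 0.032271459430975494
```

The plate is down. The upper finger just touches a rib (10 N up), so open the gripper a little to clear both sides before backing out.

```bash
python3 -m handwheel '{"grip":[46,46,46,46,46,46],"slide":[[0,0,0],[0,0,0],[0,0,0],[0,0,0],[0,0,0],[0,0,0]],"angular":[[0,0,0],[0,0,0],[0,0,0],[0,0,0],[0,0,0],[0,0,0]]}' 12
python3 chk.py
python3 - <<'E'
from h import *
p,M,s=pose()
for k in(1,-1):print(inF(p+k*M[:,1]*s["finger_gap"]/2).round(4))
E
```

```text
time_s: 27.0
eef_pos: [0.4843, -0.0521, 0.0679]
tcp_rot: [2.392, 0.07, 0.027]
force: [1.0, 0.1, -1.2]
finger_gap: 0.046
grasp_force: 0.0
[-0.0007  0.1017  0.0679] R 0.1017 ang -178.8 tool 132.9 x.z -0.0 [-0.2   0.57 -0.27  2.05  0.94  1.14 -2.64] F [ 1.   0.1 -1.2] [ 0.7 -0.   0. ] 0.0459577296709225
[-0.0007  0.0848  0.0835]
[-0.0007  0.1185  0.0522]
```

```bash
python3 -m handwheel '{"grip":[46,46,46,46,46,46,46,46,46,46],"slide":[[0,-0.01,-0.01],[0,-0.022,-0.0205],[0,-0.022,-0.0205],[0,-0.022,-0.0205],[0,0,-0.06],[0,0,-0.08],[0,0,-0.08],[0,0,-0.08],[0,0,0],[0,0,0]],"angular":[[0,0,0],[0,0,0],[0,0,0],[0,0,0],[0,0,0],[0,0,0],[0,0,0],[0,0,0],[0,0,0],[0,0,0]]}' 12
python3 chk.py
python3 - <<'E'
from h import *
c=cam("top");im=c["image"];g=im.astype(int).sum(2)//3
# expected plate corners (lying left, centre u=.064) and darkness there
for n,P in{"c":(.064,.075,0),"edge-":(.114,.075,0),"edge+":(.124,.075,0),"in":(.014,.075,0)}.items():
    u,v=proj(c,F(*P));print(n,round(u,1),round(v,1))
u0,v0=proj(c,F(.064,.08));print(np.array(g[int(v0)-6:int(v0)+7:6,int(u0)-40:int(u0)+50:2]))
E
```

```text
time_s: 28.0
eef_pos: [0.4771, 0.072, 0.156]
tcp_rot: [2.392, 0.071, 0.028]
force: [-0.3, -0.6, -1.0]
finger_gap: 0.0463
grasp_force: 0.0
[-0.0005  0.226   0.156 ] R 0.2418 ang 159.2 tool 132.8 x.z 0.0 [-0.33  0.49 -0.37  1.9   0.76  1.4  -2.6 ] F [-0.3 -0.6 -1. ] [0.6 0.  0. ] 0.04634698128958949
c 240.4 220.3
edge- 218.8 221.5
edge+ 214.4 221.7
in 262.0 219.1
[[225 228 229 227 230 226 222 216 160 127 119 116 102 112 116 110 124 117
  112 115 113 107 113 118 119 120 106 110 117 107 119 122 138 186 211 200
  211 210 202 170 151 127  85  78  85]
 [216 215 212 216 218 223 229 224 177 125 121 120 103 110 110  98 115 112
  119 118 112 110 101 110 109 105 105 118 118 104 119 116 136 193 232 201
  137 224 248 243 245 243 228 235 232]
 [211 209 211 210 211 207 203 208 187 126 123 115 106 114 107 100 111 114
  110 118 108 111 104 115 108 106 113 113 113 106 121 121 126 131 130 128
  125 122 232 239 209 159 115 100 135]]
```

Run:
```python
from h import *
c=cam("top");g=c["image"].astype(int).sum(2)//3
for x in(-.026,.026):
    u,v=proj(c,F(-.01,.08,x));print(round(u,1),round(v,1),g[int(round(v)),int(u)-10:int(u)+12])
print(bot.close_job())
```

```text
272.7 229.7 [123 116 108 116 151 190 205 183 142 114 114 118 144 166 173 174 176 183
 191 198 207 213]
271.7 207.2 [128 120 106 108 121 150 164 157 132 117 107 104 118 144 163 161 157 153
 158 166 174 171]
the job is handed in; nothing more can be done
None
```

The job is handed in at about 28 s: by my measurements the plate lies flat on the left half, ribbed side up, with both hooks on the rod, and the spice jar stands clear of the frame; no verdict was returned, and I didn't re-measure the bystanders at the end.

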